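# Wedge the spring clip off the spindle

### The arm

A 7-joint arm with a two-finger parallel gripper is mounted at the origin on the work surface. World frame = base frame: x ahead of the robot, y to its left, z up, the work surface at z = 0. Lengths are in m, angles in rad, forces in N, time in s.
With the tool pointing down it reaches from about 0.4 to 0.85 m from the base axis. Payload 10.4 kg.
Tool frame: the origin (TCP) lies at the very end of the fingers, on their centre line; the grasp point (between the pads) lies 19 mm behind it; x points along the fingers, z is the direction in which the jaws open and shut, and the axes are right-handed (so a half turn about x gives the same grasp; the last joint's range is limited). The gripper opens to 85 mm and grips with 20 to 120 N. Pads are 22 mm wide; open, the fingers measure 114 mm over their backs; the gripper's body (76 mm by 85 mm) begins 54 mm behind the grasp point. The pads swing forward as they close: fully open they stand 13 mm farther back than shut.
Start: joints at [1.247, 0.332, -0.065, 1.46, 0.022, 1.35, -0.088], TCP at [0.185, -0.597, 0.192] pointing down, gripper open.
Joint ranges: [-2.6, 2.6], [-0.5, 2.12], [-1.47, 1.34], [0.16, 2.42], [-1.27, 4.41], [0.06, 2.06], [-2.6, 2.6]. Speed limits (rad/s): [2.22, 2.22, 2.79, 2.79, 3.14, 3.14, 3.14].

### API

Orientations are given as a unit quaternion [x, y, z, w].
In Python, from workcell import telemetry, viewer, manip, spot_in, mark_of gives the robot as it stands. The module is installed in compiled form; this text tells all that it offers.
- The arm moves only by the shell command python3 -m crank 'ROWS' [FORCE]. ROWS is JSON, a list of rows, each a list of 3 entries, a list of its own where there are three numbers: the closure, from 0 (fully open) to 1 (shut), then the shift along the world's x, y, z in cm, then the turn, a rotation vector about the world's x, y, z in rad. A call has 1 to 12 rows; each row shifts and turns the commanded pose from where the row before left it; what a row does not reach is not made up. A row lasts 1/12 s, in which the tool goes at most 41.7 mm and 7.16 degrees, less where a joint would pass 70% of its speed; a pose out of reach is approached as far as the arm can. A call with a gripper value outside its range is refused whole. The fingers move at their own pace and stop on an object; FORCE is the grip in N (left out, the last holds). Time passes only in rows, so rows that do not move let the fingers close. It gives the time, the measured TCP pose, the force and the opening at its end, in the units of the state.
- telemetry.get_obs(): the state, without advancing time (a new reading comes with each control period).
- viewer.camera(name): name is "scene" or "top" or "wrist"; returns a dict with "frame" (384x512x3 uint8, red, green, blue), "intrinsics" (3x3 intrinsics, pixels), "cam_to_world" (4x4, takes a point from camera to world coordinates). Camera axes: x right, y up, looking along -z (the intrinsics and any distortion apply to the point x, -y, -z); pixel columns grow to the right and rows downward; lengths in m; the calibration is good to about 2 mm. A picture is of the moment at which its call begins. There is no depth.
- manip.hand_in(): hands the job in, once; it reports no verdict.
Trained networks look in a picture, given as the dict that the camera call returned (one of the last four; its "shot" number tells which), for a name from the list of things; names that differ only in an ending like _2 or _b are one class to them, and where a whole thing is asked for, a point or a joint stands for the part that bears it (a point fixed in the world has none). Each returns a list of dicts, best first, with "conf" (0 to 1); they miss things now and then, are a little off and sometimes report something else, mostly with a low value. They report only what shows in the picture. A call takes as long as a camera call. They do not tell look-alikes from the thing itself.
- spot_in(thing, picture): "location" ([x, y, z] in m, in the coordinates of the camera as it stood for that picture, good to about 4 mm: the middle of the surface that is visible of it).
- mark_of(thing, picture): "location" ([x, y, z] in m, in the coordinates of the camera as it stood for that picture, good to about 4 mm: a listed point, or the origin of a listed thing).
The state is a dict: "clock": time; "joint_pos": joint angles; "joint_velocities": joint speeds; "tau": joint torques, N m; "position": TCP position; "ee_rot": TCP orientation; "ft_force": force on the tool from outside, world axes, zero at the start; "torque": the same for the moment, N m; "grip_width": opening from 0.0 (shut) to 1.0 (fully open).
Only numpy, scipy, OpenCV 4.12 (cv2) and the standard library are available. Lean on these libraries where they do the work, as an engineer would, in place of code of your own. Each camera call takes 0.05 s, during which the arm holds its last target. There are 200 camera calls.

### The job

The spring clip locks the belt pulley onto its spindle: holding the wedge by its wooden grip, slide the blade in under the clip's plate between its two sprung arms until the tip rests firmly against the spindle, without ramming it. Ease clip and wedge back a few millimetres so that the tip comes out from under the spindle's head, and lift the spread clip up off the spindle on the wedge. Lay it flat in the tray, let go and leave the wedge in it, so that the clip stays spread ready to go back on; leave the other things on the bench alone.

Things in the scene. Friction and masses are not known exactly. Their poses are not given: they have to be found in the camera images.
- stand: Fixed spindle stand, left or right of the middle (the tray is on the other side): green square foot 140 mm wide, 22 mm high, and on it a solid aluminium belt pulley 164 mm across with a flat upper face 50 mm above the bench. A steel spindle end rises from its centre. Nothing on it turns. Origin on the spindle's axis at bench height, z up.
- spindle: Fixed steel spindle end standing up from the pulley's centre; origin on its axis, at the height of the pulley's face (50 mm above the bench). On the face a neck 15 mm across and 10.5 mm high, above it a head 22 mm across, from 10.5 to 22.5 mm above the face, top chamfered. So a wedge tip that touches the neck is 3.5 mm under the head and must be drawn back before lifting.
- clip: Spring clip of dark steel, 0.09 kg, lying on the pulley's face round the spindle, free to swivel. Origin on its underside, on the spindle's axis; x from its open mouth (roughly towards the robot) to its closed back, z up. Plate: x -42 to +54 mm, 42 mm wide, z 9.5 to 14.5 mm, with a 28 mm square hole for the spindle's head. Below it lie two sprung arms, z 0 to 9 mm.
- clip_left (a joint): Angle of the left (+y) arm about its upright pin at clip x = +48, y = +11 mm: 0 closed (held by its spring), grows as it spreads outward, at most 0.15 rad. Arms are straight, 6 mm thick, inner faces at y = +8 and -8 mm beside the spindle's neck, trapped under its head when closed. Above 0.066 rad the arm is clear of the head; about 0.085 with the wedge fully home.
- clip_right (a joint): The same for the right (-y) arm, pin at y = -11 mm; also grows as it spreads outward.
- mouth (a point): Midway between the arms' round noses, at clip x = -58 mm, 3 mm above the clip's underside; 12 mm clear between the noses. In front of them the arm ends flare to a mouth about 36 mm wide at x = -75 mm. Pushing the wedge in takes about 3 N at first, 8 N or more just before the noses reach its parallel part, about 4 N after, then it stops hard against the neck.
- wedge: Steel wedge with an upright wooden grip, 0.14 kg, lying flat on the bench. Origin on its underside below the middle of the grip; x to the tip, z up. Grip: 34 mm along x, 16 mm along y, up to z = 50 mm. Home, its origin is 90 mm in front of the spindle's axis and the noses are on its parallel part; clip and wedge, which hold together, can then be drawn back about 6 mm.
- wedge_tip (a point): Middle of the blade's tip, wedge x = +82 mm, z = 3 mm. The blade is 6 mm thick, 5 mm wide at the tip, widening evenly to 30 mm at x = +40 mm, then parallel (30 mm) back to x = +18 mm; under the grip it is 16 mm wide.
- wedge_grip (a point): Middle of the wooden grip, 34 mm above the wedge's underside: a good grasp point, fingers closing along the wedge's y.
- tray: Fixed open steel tray, 236 mm (its x) by 166 mm (its y) outside, walls 3 mm thick and 15 mm high, floor 3 mm above the bench. Origin at the centre of its underside. Clip with the wedge in it, about 167 mm long, fits laid along its x.
- offcut: Bystander: aluminium block 50 x 100 x 25 mm; origin centre of underside.
- mallet: Bystander: rubber mallet, head 60 mm across and 100 mm long along y, handle 220 mm towards -x; origin under the head.
- level: Bystander: yellow spirit level 230 x 22 x 50 mm standing on its long edge; origin centre of underside.
There are look-alikes about, which are no part of the job. What is shaped like the wedge but black is not meant. What is shaped like the stand but red is not meant.

How it is judged:
By the outcome, as a careful person would: the job done as asked, in the order asked, and still so for the second after the job is handed in, with the robot touching nothing.
It also fails if it takes over 67 s, if anything falls off the work surface, if the arm or the gripper's body presses on something with over 40 N, if the wrist force passes 120 N, or if a joint passes its speed limit or range.

## Working session

There is one attempt and no reset: what is moved stays moved. The work goes in short steps, Python scripts to look and compute and a shell command to move; the robot and the scene stay as the last step left them, time stands still between calls to the robot, and variables do not carry over. Pictures are saved under pics/ and viewed, about 8 in all and at most 12, crops included, and the job is handed in when it is done.

```bash
mkdir -p pics
cat > h.py <<'E'
import numpy as np, cv2
from workcell import telemetry, viewer, manip, spot_in, mark_of
def w(pic,loc):
    T=np.array(pic["cam_to_world"]); return T[:3,:3]@np.array(loc)+T[:3,3]
def pix(pic,p):
    T=np.array(pic["cam_to_world"]); c=T[:3,:3].T@(np.array(p)-T[:3,3]); K=np.array(pic["intrinsics"])
    q=K@np.array([c[0],-c[1],-c[2]]); return q[:2]/q[2]
def ray(pic,u,v,z):
    T=np.array(pic["cam_to_world"]); K=np.array(pic["intrinsics"]); d=np.linalg.inv(K)@[u,v,1]
    d=T[:3,:3]@np.array([d[0],-d[1],-d[2]]); o=T[:3,3]; return o+d*(z-o[2])/d[2]
def save(pic,name,box=None,s=1):
    f=pic["frame"][:,:,::-1]
    if box: f=f[box[1]:box[3],box[0]:box[2]]
    cv2.imwrite("pics/"+name,cv2.resize(f,None,fx=s,fy=s,interpolation=cv2.INTER_CUBIC))
E
python3 - <<'E'
from h import *
np.set_printoptions(precision=4,suppress=True)
o=telemetry.get_obs(); print(o)
ims=[]
for n in ["top","scene"]:
    p=viewer.camera(n); save(p,n+"0.png",s=1.5)
    for t in ["stand","spindle","clip","mouth","wedge","wedge_tip","wedge_grip","tray"]:
        for r in mark_of(t,p):
            if r["conf"]>.2: x=w(p,r["location"]); print(n,t,round(r["conf"],2),x,pix(p,x).round())
E
```

```text
{'clock': 0.0, 'joint_pos': array([ 1.2474,  0.3329, -0.0647,  1.4609,  0.0216,  1.3499, -0.0885]), 'joint_velocities': array([-0.0011, -0.0013, -0.0005,  0.0022,  0.0008,  0.0001,  0.002 ]), 'tau': array([ -0.    , -62.5453,   0.0491, -39.1604,   0.0162,   0.0101,
         0.    ]), 'position': array([ 0.185 , -0.5965,  0.1915]), 'ee_rot': array([ 0.4197,  0.5697, -0.4192,  0.5689]), 'ft_force': array([-0.8022,  0.4555, -0.5558]), 'torque': array([-0.0188,  0.0573, -0.0245]), 'grip_width': 0.9953748168058273}
top stand 0.69 [ 0.7315  0.4302 -0.0036] [106. 137.]
top stand 0.59 [0.6017 0.2086 0.0014] [180. 181.]
top spindle 0.71 [ 0.5511  0.4623 -0.0013] [ 90. 199.]
top spindle 0.44 [0.6034 0.2103 0.0465] [176. 178.]
top spindle 0.4 [0.7349 0.4329 0.0451] [ 98. 131.]
top clip 0.96 [0.6039 0.2055 0.0543] [178. 177.]
top mouth 0.77 [0.5509 0.1961 0.0544] [180. 196.]
top mouth 0.51 [0.6014 0.2107 0.0499] [176. 178.]
top wedge 0.78 [ 0.3477 -0.1068  0.0011] [293. 272.]
top wedge 0.61 [ 0.3434  0.0295 -0.0034] [243. 274.]
top wedge 0.59 [ 0.747  -0.0154 -0.0028] [259. 132.]
top wedge 0.52 
[... 644 characters left out ...]
.57 [0.6057 0.2042 0.0513] [329. 181.]
scene mouth 0.68 [0.5426 0.1982 0.0505] [314. 171.]
scene wedge 0.73 [0.4485 0.0164 0.0004] [246. 187.]
scene wedge 0.7 [ 0.3437  0.0269 -0.0012] [233. 171.]
scene wedge 0.7 [ 0.3536 -0.1025 -0.0042] [198. 185.]
scene wedge_tip 0.74 [0.5293 0.0199 0.0019] [261. 200.]
scene wedge_tip 0.72 [0.3278 0.1062 0.0043] [251. 161.]
scene wedge_tip 0.69 [ 0.4068 -0.0456  0.0009] [222. 187.]
scene wedge_grip 0.85 [0.4455 0.0182 0.0327] [246. 178.]
scene wedge_grip 0.62 [ 0.3492 -0.1035  0.03  ] [196. 175.]
scene wedge_grip 0.58 [0.3406 0.0292 0.0333] [233. 161.]
scene tray 0.68 [0.6053 0.2068 0.0017] [328. 194.]
scene tray 0.65 [ 0.605  -0.1928  0.0012] [205. 242.]
```

View pics/top0.png

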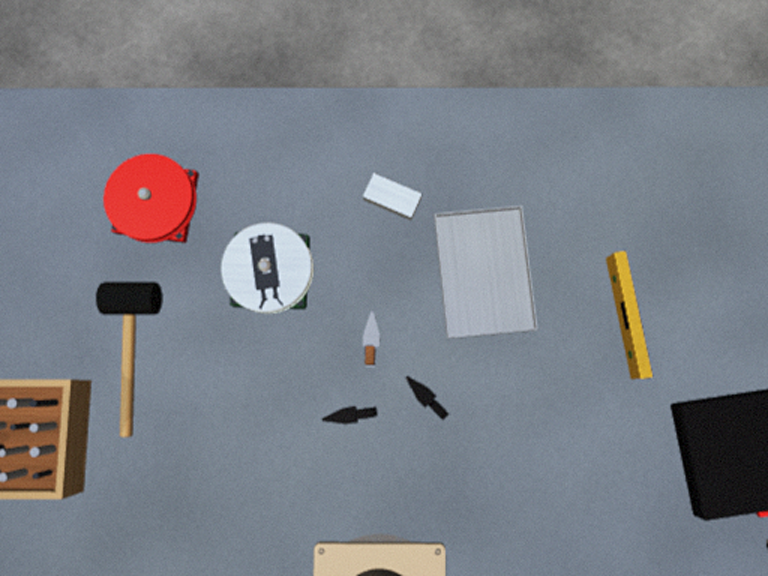

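View pics/scene0.png

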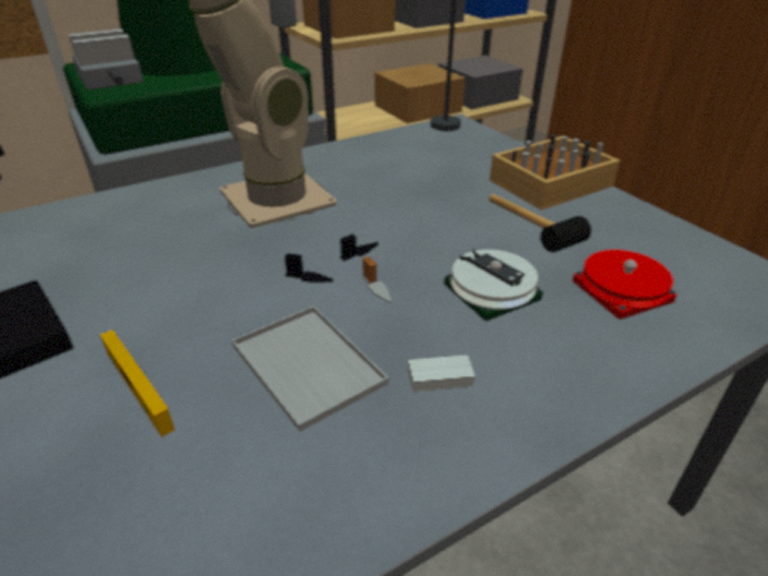

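Run:
```python
from h import *
from scipy.spatial.transform import Rotation as R
np.set_printoptions(precision=4,suppress=True)
o=telemetry.get_obs(); print(R.from_quat(o["ee_rot"]).as_matrix())
p=viewer.camera("top"); save(p,"crop1.png",(140,135,300,285),s=5)
print("cam",np.array(p["cam_to_world"]))
for t in ["wedge","wedge_tip","wedge_grip","clip","mouth","tray"]:
    for r in mark_of(t,p)[:4]:
        x=w(p,r["location"]); print(t,round(r["conf"],2),x)
```

```text
[[ 0.0001  0.9551  0.2963]
 [-0.0001  0.2963 -0.9551]
 [-1.      0.0001  0.0001]]
cam [[ 0.0015  0.9901 -0.1406  0.3961]
 [-0.9999  0.0001 -0.0101 -0.0299]
 [-0.01    0.1406  0.99    1.1663]
 [ 0.      0.      0.      1.    ]]
wedge 0.78 [ 0.3447 -0.1065  0.0002]
wedge 0.69 [0.3421 0.0277 0.0004]
wedge 0.59 [ 0.4436  0.0216 -0.0048]
wedge_tip 0.66 [ 0.4023 -0.0443  0.0014]
wedge_tip 0.58 [0.3318 0.1067 0.0056]
wedge_tip 0.53 [0.5247 0.0143 0.0041]
wedge_grip 0.74 [0.4452 0.0207 0.033 ]
wedge_grip 0.73 [ 0.3469 -0.108   0.0324]
wedge_grip 0.63 [0.3411 0.0305 0.0331]
clip 0.69 [0.6006 0.2077 0.0545]
mouth 0.55 [0.5471 0.197  0.0534]
tray 0.79 [ 0.5984 -0.1913  0.0037]
```

View pics/crop1.png

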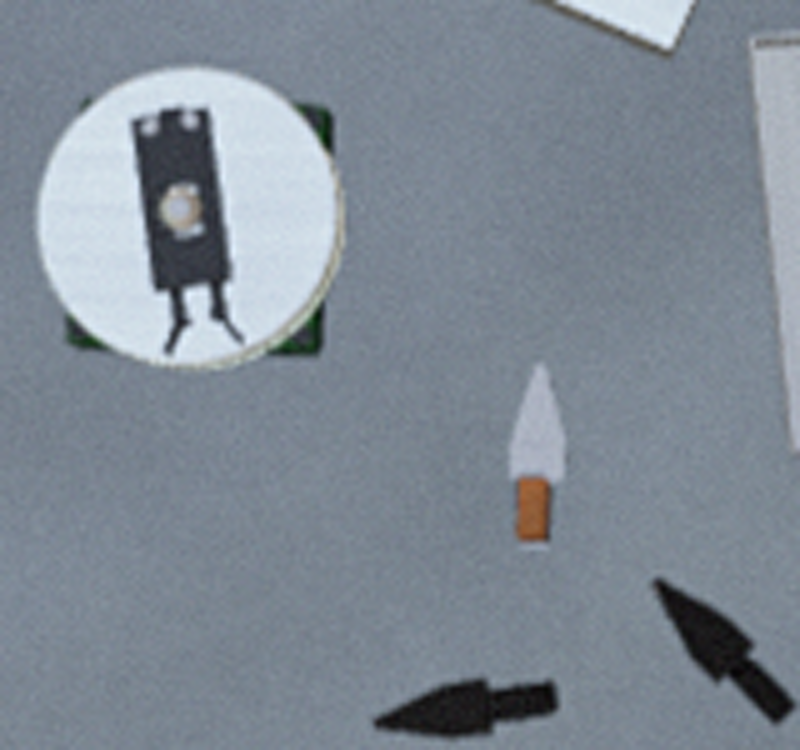

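The brown-gripped steel wedge is at crop (540,450); the two black look-alikes are at (460,705) and (720,650). The stand with the green foot corners is at (190,215), so that is the one meant, not the red one. The clip's mouth faces the robot, tilted slightly.

```bash
python3 - <<'E'
from h import *
np.set_printoptions(precision=4,suppress=True)
p=viewer.camera("top")
f=lambda x,y,z: ray(p,140+x/5-.4,135+y/5-.4,z)
t=f(541,363,.006); s=f(538.5,478,.006); g=f(533,509,.05)
print(t,s,g, np.arctan2(t[1]-s[1],t[0]-s[0]), np.arctan2(t[1]-g[1],t[0]-g[0]))
b=f(172,114,.0645); m=f(193,283,.0645); h=f(181,208,.0725)
print(b,m,h,np.arctan2(b[1]-m[1],b[0]-m[0]))
# tray corners in full image (1.5x)
c=[ray(p,u/1.5,v/1.5,.015) for u,v in[(435,215),(522,207),(536,329),(448,337)]]
print(np.array(c),np.mean(c,0))
E
python3 -m crank '[[0,[4,1,1],[0,0,-0.08]],[0,[4,1,1],[0,0,-0.08]],[0,[4,1,0],[0,0,-0.08]],[0,[4,1,0],[0,0,-0.08]],[0,[3,3,0],[0,0,0]],[0,[2,3.5,0],[0,0,0]],[0,[2,3.5,0],[0,0,0]],[0,[1,4,0],[0,0,0]],[0,[0,4,0],[0,0,0]],[0,[0,4,0],[0,0,0]],[0,[0,4,0],[0,0,0]],[0,[0,4,0],[0,0,0]]]' 80
```

```text
[0.5266 0.0167 0.006 ] [0.4625 0.0178 0.006 ] [0.4435 0.0188 0.05  ] -0.015919817916269778 -0.024611674406547296
[0.6553 0.2146 0.0645] [0.5629 0.2005 0.0645] [0.6022 0.2065 0.0725] 0.15111088239199863
[[ 0.7074 -0.102   0.015 ]
 [ 0.7227 -0.2662  0.015 ]
 [ 0.4921 -0.2853  0.015 ]
 [ 0.4773 -0.1239  0.015 ]] [ 0.5999 -0.1943  0.015 ]
clock: 2.3
position: [0.4229, -0.256, 0.212]
ee_rot: [-0.505, -0.495, 0.505, -0.495]
ft_force: [1.5, 0.0, 1.0]
grip_width: 1.004
```

```bash
python3 -m crank '[[0,[0.3,4,0],[0,0,0]],[0,[0.3,4,-1],[0,0,0]],[0,[0.3,4,-1],[0,0,0]],[0,[0.3,4,-1],[0,0,0]],[0,[0.3,4,-1],[0,0,0]],[0,[0.3,4,-1],[0,0,0]],[0,[0.3,3.4,-1],[0,0,0]],[0,[0,0,0],[0,0,0]]]'
python3 - <<'E'
from h import *
from scipy.spatial.transform import Rotation as R
np.set_printoptions(precision=4,suppress=True)
o=telemetry.get_obs(); M=R.from_quat(o["ee_rot"]).as_matrix(); print(o["position"],M, "yaw",np.arctan2(M[0,2],-M[1,2]))
p=viewer.camera("wrist"); save(p,"wr1.png",s=1.5)
for t in ["wedge","wedge_tip","wedge_grip"]:
    for r in mark_of(t,p)[:3]:
        x=w(p,r["location"]); print(t,round(r["conf"],2),x,pix(p,x))
E
```

```text
clock: 2.97
position: [0.4434, 0.0232, 0.1509]
ee_rot: [0.503, 0.498, -0.502, 0.497]
ft_force: [-0.7, -0.4, -0.4]
grip_width: 0.998
[0.4434 0.0232 0.1509] [[-0.0008  0.9999 -0.0106]
 [ 0.0015 -0.0106 -0.9999]
 [-1.     -0.0008 -0.0015]] yaw -0.010616871534129267
wedge 0.77 [ 0.3523 -0.1069  0.0006] [366.21  247.319]
wedge 0.74 [0.3405 0.0251 0.003 ] [251.3674 258.7224]
wedge 0.66 [ 0.4457  0.0172 -0.0017] [257.5447 168.1161]
wedge_tip 0.95 [0.5255 0.0167 0.0005] [257.5565  90.0189]
wedge_tip 0.82 [ 0.4097 -0.0492  0.0055] [319.1622 201.4483]
wedge_tip 0.56 [0.326  0.105  0.0005] [183.3848 269.5448]
wedge_grip 0.9 [0.3404 0.0282 0.0336] [248.3723 272.6358]
wedge_grip 0.77 [0.4504 0.0196 0.0329] [255.5672 170.4981]
wedge_grip 0.53 [0.524  0.0156 0.0023] [258.7877  91.4721]
```

View pics/wr1.png

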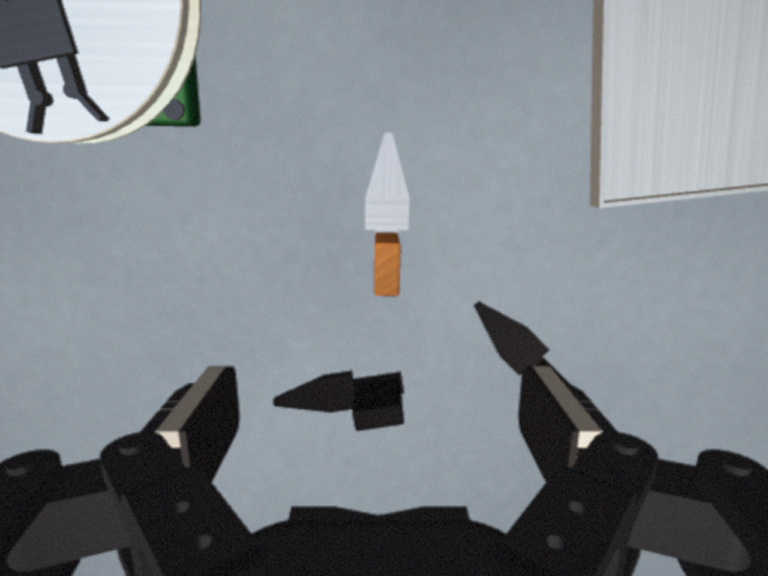

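The wedge shows head-on: tip (388,133), brown grip (386,268), with the black look-alikes clear of the fingers' path.

```bash
python3 -m crank '[[0.5,[0.1,-0.5,-2],[0,0,-0.008]],[0.5,[0,0,-2],[0,0,0]],[0.5,[0,0,-2],[0,0,0]],[0.5,[0,0,-2],[0,0,0]],[0.5,[0,0,-2],[0,0,0]],[0.5,[0,0,-2],[0,0,0]],[0.5,[0,0,-1.5],[0,0,0]],[0.5,[0,0,0],[0,0,0]]]'
python3 - <<'E'
from h import *
p=viewer.camera("wrist"); save(p,"wr2.png",s=1.2)
for t in ["wedge_tip","wedge_grip"]:
    for r in mark_of(t,p)[:3]:
        x=w(p,r["location"]); print(t,round(r["conf"],2),x)
print(telemetry.get_obs()["position"])
E
```

```text
clock: 3.83
position: [0.4434, 0.0095, 0.0146]
ee_rot: [-0.506, -0.493, 0.508, -0.491]
ft_force: [-0.9, 0.2, -0.7]
grip_width: 0.503
wedge_tip 0.84 [0.5235662  0.01779372 0.00243608]
wedge_tip 0.8 [3.29734410e-01 1.05991506e-01 1.36201985e-04]
wedge_tip 0.67 [ 0.40910081 -0.04887528  0.00378901]
wedge_grip 0.97 [0.45207591 0.01978042 0.02976028]
[0.44591222 0.01037943 0.01790395]
```

```bash
python3 -m crank '[[0.5,[0,0,0],[0,0,0]],[0.5,[0,0,0],[0,0,0]]]'
python3 - <<'E'
from h import *
for i in range(4): 
    print(telemetry.get_obs()["position"]); viewer.camera("wrist")
E
```

```text
clock: 4.15
position: [0.4461, 0.0108, 0.0181]
ee_rot: [0.507, 0.492, -0.507, 0.494]
ft_force: [0.1, -1.1, 0.2]
grip_width: 0.499
[0.44611508 0.01081952 0.01806764]
[0.44595439 0.01090482 0.01788774]
[0.44579716 0.01097899 0.0177146 ]
[0.44562431 0.01105482 0.01753214]
```

View pics/wr2.png

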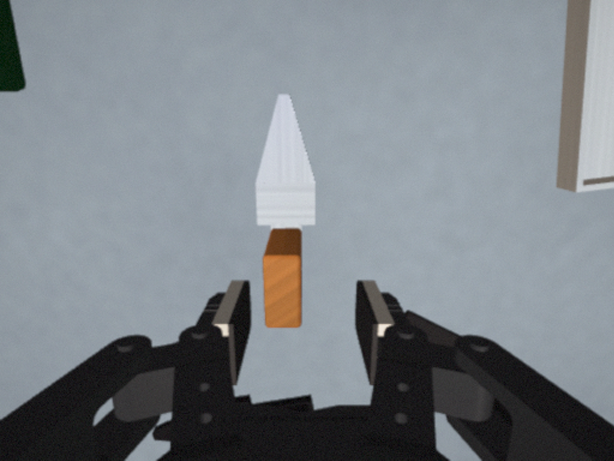

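Fingers are centred at column 305, the grip at 283: about 7–8 mm off in y, matching the numbers. I'll shift and close.

```bash
python3 -m crank '[[0.5,[0,0.7,0],[0,0,0.02]],[0.5,[0,0,0],[0,0,0]],[0.5,[0,0,0],[0,0,0]],[0.5,[0,0,0],[0,0,0]],[1,[0,0,0],[0,0,0]],[1,[0,0,0],[0,0,0]],[1,[0,0,0],[0,0,0]],[1,[0,0,0],[0,0,0]],[1,[0,0,0],[0,0,0]],[1,[0,0,0],[0,0,0]]]' 80
python3 - <<'E'
from h import *
from scipy.spatial.transform import Rotation as R
for i in range(2):
  o=telemetry.get_obs(); M=R.from_quat(o["ee_rot"]).as_matrix(); print(o["position"],"yaw",np.arctan2(M[0,2],-M[1,2]),M[2],o["ft_force"])
  p=viewer.camera("wrist")
for t in ["wedge_tip","wedge_grip","wedge"]:
    for r in mark_of(t,p)[:3]:
        x=w(p,r["location"]); print(t,round(r["conf"],2),x)
E
```

```text
clock: 5.18
position: [0.4452, 0.0181, 0.017]
ee_rot: [-0.502, -0.498, 0.502, -0.498]
ft_force: [-1.0, 0.5, 0.4]
grip_width: 0.001
[0.44519572 0.01809711 0.01695086] yaw -0.007305803539337058 [-9.99999991e-01 -9.49272080e-05  9.26431704e-05] [-1.00140156  0.49224805  0.4228278 ]
[0.44526792 0.01812937 0.01700232] yaw -0.0072327347772515455 [-9.99999992e-01  9.21286354e-05  8.65390491e-05] [-1.0418671   0.2561366  -0.31697375]
wedge_tip 0.93 [0.52144023 0.01460673 0.00241632]
wedge_tip 0.76 [ 0.41071506 -0.04744262  0.00465756]
wedge_grip 0.85 [0.44926976 0.01938585 0.03252151]
wedge 0.98 [ 4.48064816e-01  1.88682768e-02 -4.16922229e-04]
wedge 0.51 [0.34437882 0.02556643 0.0012589 ]
```

Run:
```python
from h import *
p=viewer.camera("wrist"); save(p,"wr3.png",s=1.2); print(telemetry.get_obs()["grip_width"])
```

```text
-0.004006679860855885
```

View pics/wr3.png

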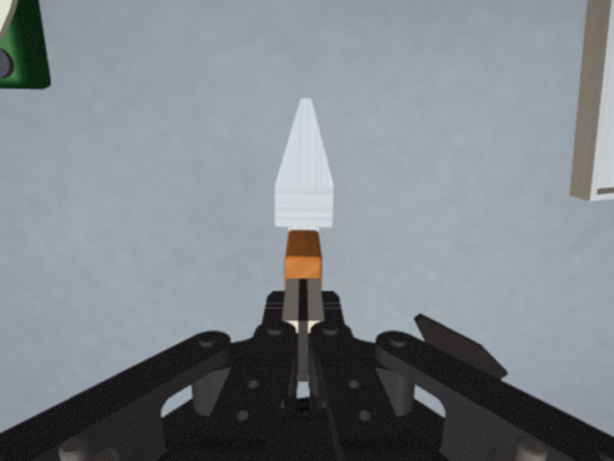

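Run:
```python
from h import *
np.set_printoptions(precision=4,suppress=True)
p=viewer.camera("wrist"); o=telemetry.get_obs(); P=o["position"]; print(P,np.array(p["cam_to_world"]))
for d in [0,.019,.035,.054]: print("tool",d,1.2*pix(p,P+[0,0,d]),1.2*pix(p,P+[0.011,0,d]),1.2*pix(p,P+[-0.011,0,d]))
for x in (-.017,.017):
  for z in (0.006,.05): print("grip",x,z,1.2*pix(p,[.445+x,.018,z]))
print("tip",1.2*pix(p,[.527,.017,.006]))
for u,v,z in [(305,99,.006),(304,186,.006),(304,227,.006),(303,256,.05),(303,232,.008),(303,278,.05)]: print(u,v,ray(p,u/1.2,v/1.2,z))
save(viewer.camera("scene"),"sc2.png",(190,60,330,200),s=5)
```

```text
[0.4452 0.0182 0.017 ] [[-0.0076  0.9614  0.2749  0.5155]
 [-1.     -0.0076 -0.0013  0.0175]
 [ 0.0008 -0.2749  0.9615  0.1981]
 [ 0.      0.      0.      1.    ]]
tool 0 [302.1009 266.2114] [301.9263 245.7152] [302.2702 286.0768]
tool 0.019 [302.0846 281.1491] [301.8911 258.7404] [302.2715 302.7974]
tool 0.035 [302.068 296.377] [301.8552 272.0633] [302.2729 319.7877]
tool 0.054 [302.0435 318.7595] [301.8021 291.7278] [302.2748 344.6603]
grip -0.017 0.006 [302.6682 288.2488]
grip -0.017 0.05 [302.7725 330.2611]
grip 0.017 0.006 [302.1791 228.7778]
grip 0.017 0.05 [302.158  257.2744]
tip [303.192   98.0227]
305 99 [0.5266 0.0161 0.006 ]
304 186 [0.4846 0.0169 0.006 ]
304 227 [0.463 0.017 0.006]
303 256 [0.4626 0.0176 0.05  ]
303 232 [0.4608 0.0176 0.008 ]
303 278 [0.4527 0.0177 0.05  ]
```

View pics/sc2.png

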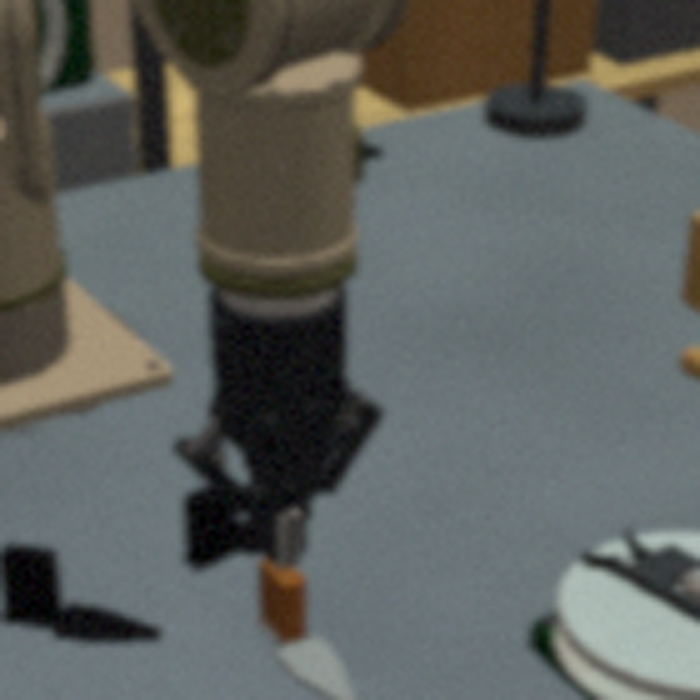

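Run:
```python
from h import *
np.set_printoptions(precision=4,suppress=True)
p=viewer.camera("scene"); P=telemetry.get_obs()["position"]; print(P, telemetry.get_obs()["joint_pos"])
f=lambda q:(pix(p,q)+.5-[190,60])*5
for d in [0,.019,.033,.05]: print("tool",d,f(P+[0,0,d]))
for x in (-.017,.017):
  for z in (0.006,.05): print("grip",x,z,f([.445+x,.018,z]))
print("tip",f([.527,.017,.006]))
```

```text
[0.4452 0.0181 0.017 ] [ 0.4085  0.1771 -0.5825  2.0808  0.1226  0.9161 -1.8196]
tool 0 [282.0544 613.6236]
tool 0.019 [281.6497 587.647 ]
tool 0.033 [281.3462 568.1705]
tool 0.05 [280.9716 544.127 ]
grip -0.017 0.006 [268.1516 614.7568]
grip -0.017 0.05 [266.8952 554.8072]
grip 0.017 0.006 [295.899  642.0911]
grip 0.017 0.05 [295.2723 581.5276]
tip [350.7849 698.1333]
```

Both views put the shut fingertips at about z≈0.058 – above the grip – although the reported TCP is z=0.017. The grip is untouched, so the fingers end about 40 mm short of the reported TCP. I'll open, go lower with the force watched, and grasp again.

```bash
python3 -m crank '[[0.5,[0,0,1],[0,0,0]],[0.5,[0,0,0],[0,0,0]],[0.5,[0,0,0],[0,0,0]],[0.5,[0,0,0],[0,0,0]],[0.5,[0,0,0],[0,0,0]],[0.5,[0,0,-1.0],[0,0,0]],[0.5,[0,0,-1],[0,0,0]],[0.5,[0,0,-0.5],[0,0,0]],[0.5,[0,0,0],[0,0,0]],[0.5,[0,0,0],[0,0,0]]]'
python3 - <<'E'
from h import *
o=telemetry.get_obs();print(o["position"],o["ft_force"],o["grip_width"])
p=viewer.camera("wrist"); save(p,"wr4.png",s=1.2)
E
```

```text
clock: 6.47
position: [0.4446, 0.0183, 0.0013]
ee_rot: [-0.501, -0.499, 0.502, -0.498]
ft_force: [-0.3, -0.4, 0.6]
grip_width: 0.5
[0.44462638 0.0182815  0.00127549] [-0.29089171 -0.37447576  0.62832442] 0.49968314699538935
```

View pics/wr4.png

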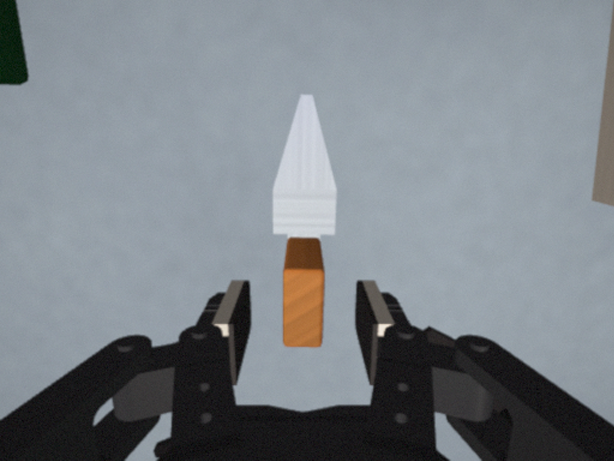

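Pads at (240,330)/(368,330) straddle the grip (303,290), but their tips are just at grip-top height (106 px ≙ 42.5 mm, same scale as the grip's top). Another 3 cm down.

```bash
python3 -m crank '[[0.5,[0,0,-1],[0,0,0]],[0.5,[0,0,-0.7],[0,0,0]],[0.5,[0,0,-0.5],[0,0,0]],[0.5,[0,0,-0.3],[0,0,0]],[0.5,[0,0,0],[0,0,0]],[0.5,[0,0,0],[0,0,0]]]'
python3 -c "
from h import *
for i in range(3):
  o=telemetry.get_obs();print(o['position'],o['ft_force']);viewer.camera('wrist')"
```

```text
clock: 7.02
position: [0.4451, 0.0182, -0.0232]
ee_rot: [-0.502, -0.498, 0.502, -0.498]
ft_force: [0.4, -0.9, -0.5]
grip_width: 0.497
[ 0.44511569  0.018222   -0.02317708] [ 0.43695279 -0.92260792 -0.5368961 ]
[ 0.4453195   0.01823448 -0.02296788] [0.43645526 0.24324478 0.02250914]
[ 0.44545443  0.01820447 -0.02280694] [ 0.03774022 -0.22071257 -0.41245447]
```

```bash
python3 -m crank '[[0.7,[0,0,0],[0,0,0]],[0.9,[0,0,0],[0,0,0]],[1,[0,0,0],[0,0,0]],[1,[0,0,0],[0,0,0]],[1,[0,0,0],[0,0,0]],[1,[0,0,0],[0,0,0]],[1,[0,0,0],[0,0,0]],[1,[0,0,0],[0,0,0]]]' 80
python3 - <<'E'
from h import *
from scipy.spatial.transform import Rotation as R
for i in range(2):
  o=telemetry.get_obs(); M=R.from_quat(o["ee_rot"]).as_matrix(); print(o["position"],"yaw",np.arctan2(M[0,2],-M[1,2]),o["ft_force"],o["grip_width"])
  p=viewer.camera("wrist")
for t in ["wedge_tip","wedge"]:
    for r in mark_of(t,p)[:2]:
        x=w(p,r["location"]); print(t,round(r["conf"],2),x)
E
```

```text
clock: 7.83
position: [0.4455, 0.0181, -0.0227]
ee_rot: [0.502, 0.498, -0.502, 0.498]
ft_force: [-1.5, -0.6, 5.9]
grip_width: 0.175
[ 0.44552698  0.01809136 -0.02265864] yaw -0.007285788760404102 [-1.46966181 -0.57990958  5.90500161] 0.1754074206437024
[ 0.44552777  0.01806276 -0.02265926] yaw -0.007288102290450367 [-1.76283317 -0.8084167   5.52851836] 0.17570692200123508
wedge_tip 0.83 [0.52337776 0.01408933 0.00208113]
wedge 0.69 [ 0.44861795  0.01846046 -0.00237241]
```

```bash
python3 -m crank '[[1,[0,0,1],[0,0,0]],[1,[0,0,2],[0,0,0]],[1,[0,0,2],[0,0,0]],[1,[0,0,3],[0,0,0.03]],[1,[0,2.5,1],[0,0,0.04]],[1,[-0.2,2.5,0],[0,0,0.04]],[1,[-0.2,2.5,0],[0,0,0.04]],[1,[-0.2,2.5,0],[0,0,0.008]],[1,[-0.2,2.5,0],[0,0,0]],[1,[-0.2,2.5,0],[0,0,0]],[1,[0,1.3,0],[0,0,0]],[1,[0,0,0],[0,0,0]]]'
python3 - <<'E'
from h import *
from scipy.spatial.transform import Rotation as R
np.set_printoptions(precision=4,suppress=True)
for i in range(5): p=viewer.camera("wrist")
save(p,"wr5.png",s=1.5)
o=telemetry.get_obs(); M=R.from_quat(o["ee_rot"]).as_matrix(); print(o["position"],"yaw",np.arctan2(M[0,2],-M[1,2]),o["ft_force"],o["grip_width"])
for t in ["wedge_tip","wedge","clip","mouth","spindle"]:
    for r in mark_of(t,p)[:2]:
        x=w(p,r["location"]); print(t,round(r["conf"],2),x,1.5*pix(p,x))
E
```

```text
clock: 9.03
position: [0.4345, 0.1845, 0.0676]
ee_rot: [0.46, 0.538, -0.459, 0.537]
ft_force: [-0.9, -0.1, -2.2]
grip_width: 0.174
[0.4354 0.1799 0.067 ] yaw 0.14919511644847497 [-0.2596  0.1155 -1.6932] 0.17119621795728768
wedge_tip 0.85 [0.5148 0.1945 0.0882] [369.4252 119.1786]
wedge_tip 0.76 [ 0.4089 -0.0476  0.0039] [764.227  390.4245]
wedge 0.72 [0.4347 0.179  0.0864] [379.8471 353.5948]
mouth 0.59 [0.5516 0.1977 0.049 ] [376.6291  22.7754]
spindle 0.29 [0.5134 0.191  0.0917] [379.5032 124.9267]
```

View pics/wr5.png

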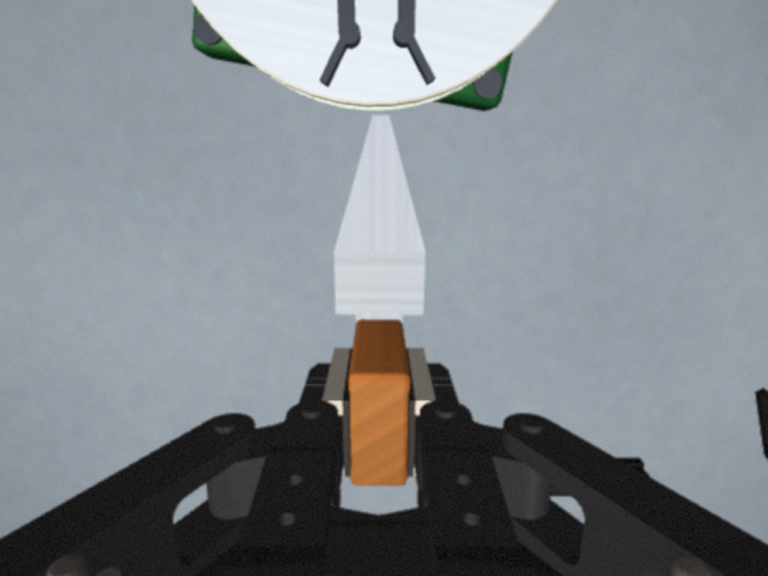

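The blade is lined up with the clip: tip (380,116), noses (349,37)/(405,37), flares (326,80)/(431,80), so about 1 mm to the left is left to correct. Lowering to blade height in front of the pulley.

```bash
python3 -m crank '[[1,[-0.5,0,-0.5],[0,0,0]],[1,[0,0.05,-1],[0,0,0]],[1,[0,0,-1],[0,0,0]],[1,[0,0,-0.8],[0,0,0]],[1,[0,0,-0.5],[0,0,0]],[1,[0,0,0],[0,0,0]],[1,[0,0,0],[0,0,0]],[1,[0,0,0],[0,0,0]]]'
cat > st.py <<'E'
from h import *
from scipy.spatial.transform import Rotation as R
np.set_printoptions(precision=4,suppress=True)
def st(n=2):
  for i in range(n): p=viewer.camera("wrist")
  o=telemetry.get_obs(); M=R.from_quat(o["ee_rot"]).as_matrix(); P=o["position"]
  A=np.array([.603,.2063]); c,s=np.cos(.15),np.sin(.15); d=P[:2]-A
  print(P,"yaw %.4f"%np.arctan2(M[0,2],-M[1,2]),"pitch",M[2,:2]*[0,1],"clip-x %.4f y %.4f z %.4f"%(d[0]*c+d[1]*s,-d[0]*s+d[1]*c,P[2]+.0227),"F",o["ft_force"],"w %.3f t %.2f"%(o["grip_width"],o["clock"]))
  return p
if __name__=="__main__":
  p=st()
  for t in ["wedge_tip","wedge","clip","mouth","spindle"]:
    for r in mark_of(t,p)[:1]:
        x=w(p,r["location"]); print(t,round(r["conf"],2),x,1.5*pix(p,x))
E
python3 st.py
```

```text
clock: 10.2
position: [0.4304, 0.1819, 0.0292]
ee_rot: [0.461, 0.536, -0.461, 0.536]
ft_force: [0.7, 0.2, -0.7]
grip_width: 0.178
[0.4306 0.1818 0.0293] yaw 0.1508 pitch [-0.      0.0007] clip-x -0.1742 y 0.0015 z 0.0520 F [ 0.0811  0.347  -0.7751] w 0.176 t 10.30
wedge_tip 0.56 [0.5085 0.1923 0.0531] [381.4025 126.0289]
wedge 0.92 [0.435  0.1812 0.0501] [380.9725 342.2301]
```

```bash
python3 -m crank '[[1,[0.99,0.15,0],[0,0,0]],[1,[0.99,0.15,-0.03],[0,0,0]],[1,[0.99,0.15,0],[0,0,0]],[1,[0.5,0.075,0],[0,0,0]],[1,[0.3,0.045,0],[0,0,0]],[1,[0.3,0.045,0],[0,0,0]],[1,[0.3,0.045,0],[0,0,0]],[1,[0.3,0.045,0],[0,0,0]],[1,[0,0,0],[0,0,0]]]'; python3 -c "
from st import *
st(1)"
```

```text
clock: 11.3
position: [0.4773, 0.1887, 0.0287]
ee_rot: [0.461, 0.536, -0.461, 0.536]
ft_force: [-0.2, -0.3, -0.5]
grip_width: 0.175
[0.477  0.1887 0.0287] yaw 0.1507 pitch [-0. -0.] clip-x -0.1272 y 0.0014 z 0.0514 F [-0.5122 -0.6877 -2.1338] w 0.174 t 11.35
```

```bash
python3 -m crank '[[1,[0.3,0.045,0],[0,0,0]],[1,[0.3,0.045,0],[0,0,0]],[1,[0.3,0.045,0],[0,0,0]],[1,[0.3,0.045,0],[0,0,0]],[1,[0.3,0.045,0],[0,0,0]],[1,[0,0,0],[0,0,0]]]'; python3 -c "
from st import *
p=st(1)
save(p,'wr6.png',s=1.5)
"
```

```text
clock: 11.85
position: [0.4923, 0.191, 0.0285]
ee_rot: [0.461, 0.536, -0.461, 0.536]
ft_force: [-1.8, -0.5, -2.5]
grip_width: 0.175
[0.4922 0.191  0.0285] yaw 0.1507 pitch [-0.      0.0001] clip-x -0.1118 y 0.0014 z 0.0512 F [-1.8197 -0.8052 -2.3644] w 0.176 t 11.90
```

View pics/wr6.png

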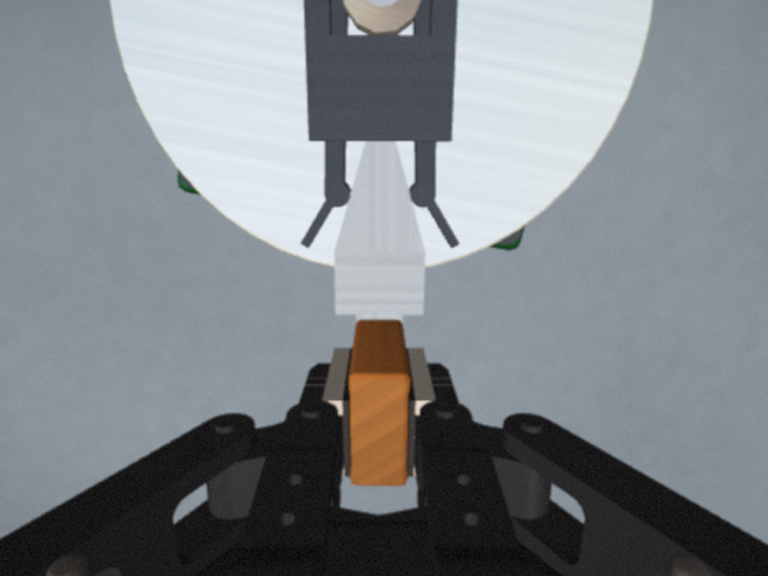

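Blade is under the plate, centred between the arms (noses (338,193), (421,193)), with the parallel part starting at row 250. Continuing.

```bash
python3 -m crank '[[1,[0.3,0.045,0],[0,0,0]],[1,[0.3,0.045,0],[0,0,0]],[1,[0.3,0.045,0],[0,0,0]],[1,[0.3,0.045,0],[0,0,0]],[1,[0,0,0],[0,0,0]]]'; python3 -c "
from st import *
st(1)"; python3 -m crank '[[1,[0.2,0.03,0],[0,0,0]],[1,[0.2,0.03,0],[0,0,0]],[1,[0,0,0],[0,0,0]]]'; python3 -c "
from st import *
st(1)"
```

```text
clock: 12.32
position: [0.5042, 0.1928, 0.0286]
ee_rot: [0.461, 0.536, -0.461, 0.536]
ft_force: [-2.7, -0.5, -2.4]
grip_width: 0.175
[0.5042 0.1928 0.0286] yaw 0.1508 pitch [-0.      0.0001] clip-x -0.0997 y 0.0015 z 0.0513 F [-1.7398 -0.3404 -2.6625] w 0.174 t 12.37
clock: 12.62
position: [0.5078, 0.1933, 0.0286]
ee_rot: [0.461, 0.536, -0.461, 0.536]
ft_force: [-3.8, -1.0, -1.7]
grip_width: 0.176
[0.5078 0.1934 0.0286] yaw 0.1509 pitch [-0.     -0.0003] clip-x -0.0961 y 0.0014 z 0.0513 F [-5.4278 -0.7897 -2.2547] w 0.177 t 12.67
```

```bash
for i in 1; do python3 -m crank '[[1,[0.15,0.022,0],[0,0,0]],[1,[0,0,0],[0,0,0]]]'; python3 -m crank '[[1,[0.15,0.022,0],[0,0,0]],[1,[0,0,0],[0,0,0]]]' | grep -E 'pos|ft'; python3 -m crank '[[1,[0.1,0.015,0],[0,0,0]],[1,[0,0,0],[0,0,0]]]'| grep -E 'pos|ft';  done; python3 -c "
from st import *
st(1)"
```

```text
clock: 12.83
position: [0.5093, 0.1935, 0.0286]
ee_rot: [0.461, 0.536, -0.461, 0.536]
ft_force: [-4.9, 0.1, -1.7]
grip_width: 0.174
position: [0.5111, 0.1938, 0.0288]
ft_force: [-3.4, -0.1, -1.7]
position: [0.5124, 0.194, 0.0289]
ft_force: [-1.6, 0.1, -1.9]
[0.5124 0.194  0.0289] yaw 0.1506 pitch [-0.      0.0009] clip-x -0.0914 y 0.0014 z 0.0516 F [-2.7669 -0.4606 -1.6349] w 0.176 t 13.22
```

```bash
python3 -m crank '[[1,[0.1,0.015,0],[0,0,0]],[1,[0.1,0.015,0],[0,0,0]],[1,[0,0,0],[0,0,0]]]'| grep -E 'pos|ft'; python3 -m crank '[[1,[0.1,0.015,0],[0,0,0]],[1,[0,0,0],[0,0,0]]]'| grep -E 'pos|ft';python3 -m crank '[[1,[0.1,0.015,0],[0,0,0]],[1,[0,0,0],[0,0,0]]]'| grep -E 'pos|ft'
```

```text
position: [0.5143, 0.1943, 0.0288]
ft_force: [-2.0, 0.2, -1.4]
position: [0.5152, 0.1944, 0.0287]
ft_force: [-1.4, -0.7, -0.5]
position: [0.5158, 0.1946, 0.0287]
ft_force: [-3.1, -1.3, -1.4]
```

```bash
python3 -m crank '[[1,[0.1,0.015,0],[0,0,0]],[1,[0,0,0],[0,0,0]]]'| grep -E 'pos|ft'; python3 -m crank '[[1,[0.1,0.015,0],[0,0,0]],[1,[0,0,0],[0,0,0]]]'| grep -E 'pos|ft'
```

```text
position: [0.5159, 0.1946, 0.0285]
ft_force: [-8.1, -1.1, 2.3]
position: [0.516, 0.1946, 0.0283]
ft_force: [-11.7, -2.8, 4.9]
```

```bash
python3 -c "
from st import *
p=st(1)
save(p,'wr7.png',s=1.5)
for t in ['spindle','clip','mouth','wedge']:
    for r in mark_of(t,p)[:1]:
        x=w(p,r['location']); print(t,round(r['conf'],2),x)
"
```

```text
[0.516  0.1946 0.0283] yaw 0.1513 pitch [-0.     -0.0037] clip-x -0.0878 y 0.0014 z 0.0510 F [-13.0888  -1.6529   4.524 ] w 0.178 t 14.18
spindle 0.96 [0.6067 0.2073 0.0482]
wedge 0.9 [0.5151 0.1927 0.0495]
```

View pics/wr7.png

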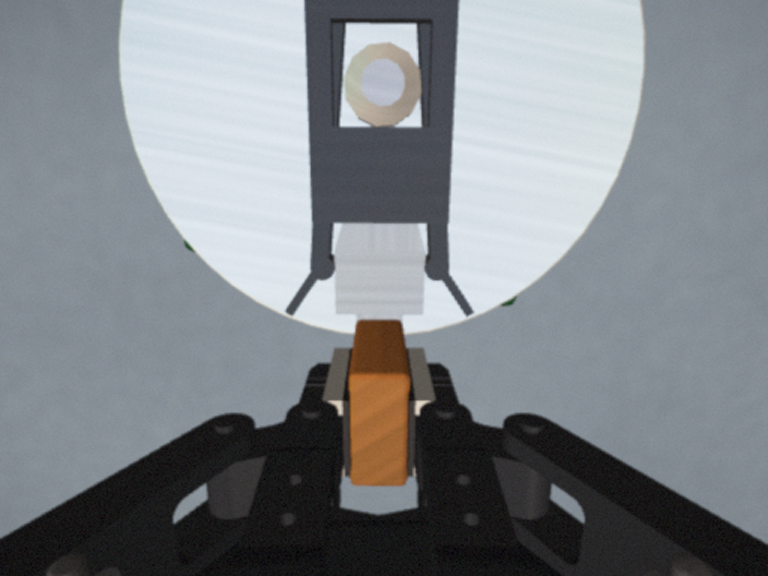

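The tip is hard against the neck at 13 N: noses (322,266)/(437,266) on the parallel part, both arms visibly clear of the head. Now drawing back 4–5 mm.

```bash
python3 -m crank '[[1,[-0.2,-0.03,0],[0,0,0]],[1,[-0.15,-0.022,0.03],[0,0,0]],[1,[-0.15,-0.022,0],[0,0,0]],[1,[-0.1,-0.015,0],[0,0,0]],[1,[0,0,0],[0,0,0]],[1,[0,0,0],[0,0,0]]]'| grep -E 'pos|ft'; python3 -c "
from st import *
st(2)"
```

```text
position: [0.5122, 0.194, 0.0291]
ft_force: [0.2, 0.5, -1.9]
[0.5122 0.1939 0.029 ] yaw 0.1506 pitch [-0.      0.0004] clip-x -0.0917 y 0.0013 z 0.0517 F [ 0.1185  0.5935 -1.3112] w 0.176 t 14.98
```

```bash
python3 -m crank '[[1,[-0.1,-0.015,0],[0,0,0]],[1,[0,0,0],[0,0,0]],[1,[0,0,0],[0,0,0]],[1,[0,0,0],[0,0,0]]]'| grep -E 'pos|ft'; python3 -c "
from st import *
p=st(2); save(p,'wr8.png',s=1.5)"
```

```text
position: [0.5109, 0.1938, 0.0289]
ft_force: [0.0, 0.4, -1.3]
[0.5109 0.1938 0.029 ] yaw 0.1509 pitch [-0.     -0.0001] clip-x -0.0930 y 0.0014 z 0.0517 F [-0.5899 -0.2213 -1.5807] w 0.175 t 15.42
```

View pics/wr8.png

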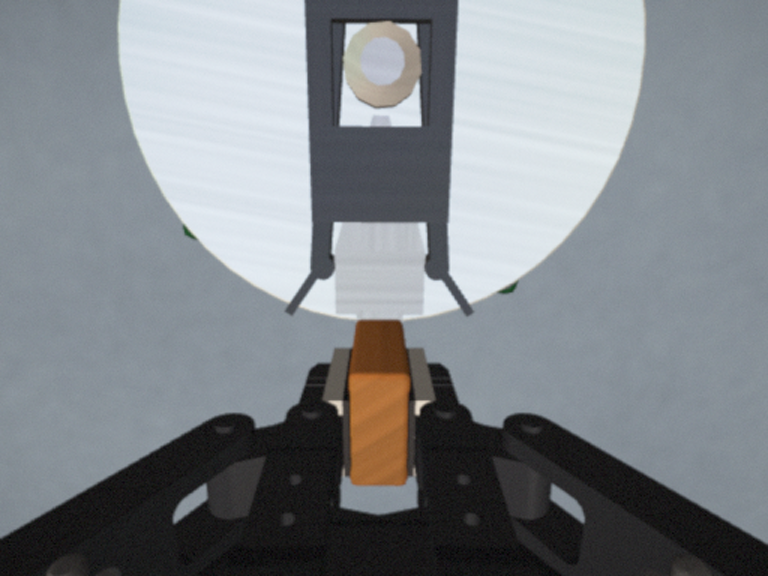

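Clip and wedge came back together (noses still at row 266), and the tip now shows at (380,116), clear of the head's edge (row 107). Lifting slowly.

```bash
python3 -m crank '[[1,[0,0,0.2],[0,0,0]],[1,[0,0,0.2],[0,0,0]],[1,[0,0,0.2],[0,0,0]],[1,[0,0,0],[0,0,0]]]'| grep -E 'pos|ft'; python3 -m crank '[[1,[0,0,0.2],[0,0,0]],[1,[0,0,0.2],[0,0,0]],[1,[0,0,0.2],[0,0,0]],[1,[0,0,0.2],[0,0,0]],[1,[0,0,0],[0,0,0]]]'| grep -E 'pos|ft'; python3 -c "
from st import *
p=st(1)"
```

```text
position: [0.5112, 0.1939, 0.0355]
ft_force: [0.6, -0.1, -1.8]
position: [0.5112, 0.1939, 0.0435]
ft_force: [0.1, 0.7, -1.4]
[0.5111 0.1939 0.0433] yaw 0.1508 pitch [-0.      0.0005] clip-x -0.0927 y 0.0014 z 0.0660 F [ 0.4596  0.1556 -3.4211] w 0.177 t 16.22
```

```bash
python3 -m crank '[[1,[0,0,0.3],[0,0,0]],[1,[0,0,0.3],[0,0,0]],[1,[0,0,0.3],[0,0,0]],[1,[0,0,0.4],[0,0,0]],[1,[0,0,0.6],[0,0,0]],[1,[0,0,0.8],[0,0,0]],[1,[0,0,1],[0,0,0]],[1,[0,0,1],[0,0,0]],[1,[0,0,1],[0,0,0]],[1,[0,0,0.6],[0,0,0]],[1,[0,0,0.3],[0,0,0]],[1,[0,0,0],[0,0,0]]]'| grep -E 'pos|ft'; python3 -c "
from st import *
p=st(1);a=p['frame']; q=viewer.camera('scene')['frame'][60:220,240:400]
q=cv2.resize(q,(384,384)); cv2.imwrite('pics/mix1.png',np.hstack([cv2.resize(a,(416,384)),q])[:,:,::-1])"
```

```text
position: [0.5113, 0.1939, 0.1099]
ft_force: [-1.2, -0.0, -2.9]
[0.511  0.1937 0.1092] yaw 0.1507 pitch [-0.      0.0004] clip-x -0.0928 y 0.0013 z 0.1319 F [ 0.1835 -0.2034 -1.598 ] w 0.174 t 17.27
```

The viewer's limit is reached; from here I rely on numbers. I check by network and pixels that the clip is on the wedge and moves with it.

```bash
cat > ck.py <<'E'
from st import *
p=st(1); f=p["frame"].astype(int)
for t in ["clip","mouth","spindle","wedge_tip","wedge"]:
    for r in mark_of(t,p)[:2]:
        x=w(p,r["location"]); print("wrist",t,round(r["conf"],2),x,1.5*pix(p,x))
q=viewer.camera("scene")
for t in ["clip","mouth","spindle","wedge","tray"]:
    for r in mark_of(t,q)[:2]:
        x=w(q,r["location"]); print("scene",t,round(r["conf"],2),x)
g=f.sum(2)/3
for row in (20,60,90,110,130,145,165,178):   # dark clip columns in wrist view
    d=np.where(g[row]<90)[0]; d=d[(d>150)&(d<360)]
    s=np.split(d,np.where(np.diff(d)>2)[0]+1); print(row,[(int(a[0]*1.5),int(a[-1]*1.5)) for a in s if len(a)>2])
E
python3 ck.py
```

```text
[0.5106 0.1936 0.1085] yaw 0.1508 pitch [-0.     -0.0008] clip-x -0.0932 y 0.0013 z 0.1312 F [ 0.3416  0.2484 -2.0764] w 0.182 t 17.37
wrist spindle 0.9 [0.6062 0.2086 0.0484] [376.3257  95.8841]
wrist wedge_tip 0.89 [0.5893 0.2058 0.1331] [376.623 123.118]
wrist wedge_tip 0.81 [ 0.4091 -0.0449  0.003 ] [691.7192 459.4308]
wrist wedge 0.91 [ 0.3545 -0.1086 -0.0002] [746.9157 530.0816]
wrist wedge 0.75 [0.5111 0.1947 0.1293] [374.6725 351.9672]
scene mouth 0.6 [0.5414 0.2    0.1316]
scene spindle 0.5 [0.7371 0.4314 0.0483]
scene spindle 0.46 [0.6054 0.2069 0.0497]
scene wedge 0.8 [ 0.3462  0.0285 -0.0047]
scene wedge 0.68 [ 0.3534 -0.1019 -0.0015]
scene tray 0.61 [ 0.6053 -0.192   0.0015]
20 [(309, 345), (417, 451)]
60 [(310, 340), (420, 448)]
90 [(312, 447)]
110 [(313, 360), (364, 445)]
130 [(313, 364), (375, 442)]
145 [(315, 319), (324, 331), (403, 409), (426, 444)]
165 [(313, 330), (429, 444), (465, 477)]
178 [(312, 331), (426, 445)]
```

The clip is on the wedge: mouth at z=0.132, and the dark plate is at the same columns (312–447) as before. Carrying to the tray.

```bash
python3 -m crank '[[1,[0,-0.5,0.3],[0,0,0]],[1,[0,-1,0.3],[0,0,0]],[1,[0.2,-1.5,0],[0,0,0]],[1,[0.2,-2,0],[0,0,-0.01]],[1,[0.2,-2,0],[0,0,-0.01]],[1,[0.2,-2,0],[0,0,-0.01]],[1,[0.2,-2,0],[0,0,-0.01]],[1,[0.2,-2,0],[0,0,-0.01]],[1,[0.2,-2,0],[0,0,-0.01]],[1,[0.2,-2,0],[0,0,0]],[1,[0.2,-2,0],[0,0,0]],[1,[0.2,-2,0],[0,0,0]]]'| grep -E 'pos|ft';python3 -m crank '[[1,[0.2,-2,0],[0,0,0]],[1,[0.2,-2,0],[0,0,0]],[1,[0.2,-2,0],[0,0,0]],[1,[0.2,-2,0],[0,0,0]],[1,[0.1,-2,0],[0,0,0]],[1,[0,-2,0],[0,0,0]],[1,[0,-1.8,0],[0,0,0]],[1,[0,-1.5,0],[0,0,0]],[1,[0,-1,0],[0,0,0]],[1,[0,-0.5,0],[0,0,0]],[1,[0,0,0],[0,0,0]],[1,[0,0,0],[0,0,0]]]'| grep -E 'pos|ft'; python3 ck.py
```

```text
position: [0.5308, -0.0183, 0.1154]
ft_force: [0.0, 0.8, -2.5]
position: [0.5399, -0.1836, 0.1151]
ft_force: [-0.2, 0.3, -2.7]
[ 0.54   -0.1831  0.1151] yaw 0.0920 pitch [-0.      0.0002] clip-x -0.1204 y -0.3756 z 0.1378 F [ 0.4443 -0.1569 -1.7949] w 0.176 t 19.97
wrist wedge_tip 0.71 [ 0.6167 -0.1758  0.1397] [374.7153 130.6913]
wrist wedge_tip 0.48 [ 0.4076 -0.0466  0.0042] [166.3775 434.5162]
wrist wedge 0.91 [ 0.5404 -0.1831  0.1376] [376.291  354.0054]
wrist wedge 0.91 [0.343  0.025  0.0042] [ 71.2758 503.4359]
scene clip 0.66 [ 0.6336 -0.1774  0.1368]
scene clip 0.26 [0.5517 0.4612 0.0031]
scene mouth 0.8 [ 0.5742 -0.1785  0.1359]
scene mouth 0.59 [ 0.5188 -0.4513 -0.0014]
scene spindle 0.56 [0.7391 0.4336 0.0472]
scene spindle 0.39 [0.6035 0.2062 0.0508]
scene wedge 0.68 [ 0.3533 -0.1022 -0.0033]
scene wedge 0.65 [ 0.5418 -0.1851  0.1381]
scene tray 0.84 [ 0.6024 -0.1904  0.0024]
scene tray 0.28 [ 0.5392 -0.181   0.1706]
20 [(309, 343), (415, 451)]
60 [(310, 340), (420, 448)]
90 [(312, 321), (334, 339), (343, 366), (370, 381), (385, 396), (409, 417)]
110 [(312, 418), (423, 430), (435, 445)]
130 [(343, 348), (364, 369)]
145 [(316, 324)]
165 [(313, 330), (429, 444)]
178 [(316, 330), (426, 445)]
```

```bash
python3 -m crank '[[1,[0,-0.7,-0.5],[0,0,0]],[1,[0,-0.7,-1],[0,0,0]],[1,[0,0,-1.5],[0,0,0]],[1,[0,0,-1.5],[0,0,0]],[1,[0,0,-1.5],[0,0,0]],[1,[0,0,-1.5],[0,0,0]],[1,[0,0,-1.5],[0,0,0]],[1,[0,0,-1],[0,0,0]],[1,[0,0,-0.8],[0,0,0]],[1,[0,0,-0.5],[0,0,0]],[1,[0,0,0],[0,0,0]],[1,[0,0,0],[0,0,0]]]'| grep -E 'pos|ft'; python3 -c "
from st import *
p=st(2)"
```

```text
position: [0.5401, -0.1983, 0.0022]
ft_force: [0.5, -0.3, -2.4]
[ 0.5405 -0.1984  0.0028] yaw 0.0908 pitch [-0.      0.0012] clip-x -0.1222 y -0.3908 z 0.0255 F [-0.5366 -0.4368 -2.0186] w 0.176 t 21.62
```

```bash
python3 -m crank '[[1,[0,0,-0.5],[0,0,0]],[1,[0,0,-0.5],[0,0,0]],[1,[0,0,-0.4],[0,0,0]],[1,[0,0,-0.2],[0,0,0]],[1,[0,0,-0.1],[0,0,0]],[1,[0,0,0],[0,0,0]],[1,[0,0,0],[0,0,0]]]'| grep -E 'pos|ft'; python3 -m crank '[[1,[0,0,-0.1],[0,0,0]],[1,[0,0,-0.1],[0,0,0]],[1,[0,0,0],[0,0,0]]]'| grep -E 'pos|ft'; python3 -m crank '[[1,[0,0,-0.1],[0,0,0]],[1,[0,0,0],[0,0,0]]]'| grep -E 'pos|ft'; python3 -c "
from st import *
p=st(2)"
```

```text
position: [0.54, -0.1982, -0.015]
ft_force: [-0.8, -1.1, -1.1]
position: [0.54, -0.1982, -0.0171]
ft_force: [-0.0, 1.1, -1.6]
position: [0.5399, -0.1982, -0.0181]
ft_force: [0.1, 0.8, -2.0]
[ 0.5399 -0.1982 -0.018 ] yaw 0.0908 pitch [-0.  0.] clip-x -0.1228 y -0.3905 z 0.0047 F [ 0.3733  0.0057 -1.4659] w 0.169 t 22.72
```

```bash
python3 -m crank '[[1,[0,0,-0.05],[0,0,0]],[1,[0,0,0],[0,0,0]]]'| grep -E 'pos|ft';python3 -m crank '[[1,[0,0,-0.05],[0,0,0]],[1,[0,0,0],[0,0,0]]]'| grep -E 'pos|ft'; python3 -m crank '[[1,[0,0,-0.05],[0,0,0]],[1,[0,0,0],[0,0,0]]]'| grep -E 'pos|ft'
```

```text
position: [0.5399, -0.1982, -0.0186]
ft_force: [-0.4, -0.9, -1.2]
position: [0.54, -0.1982, -0.019]
ft_force: [-0.7, -0.0, -0.3]
position: [0.54, -0.1982, -0.0195]
ft_force: [-0.5, -0.2, 0.8]
```

Contact (Fz rose from −2 to +0.8 N, wedge underside ≈ 3.2 mm = tray floor). Releasing.

```bash
python3 -m crank '[[1,[0,0,-0.03],[0,0,0]],[0.8,[0,0,0],[0,0,0]],[0.78,[0,0,0],[0,0,0]],[0.7,[0,0,0],[0,0,0]],[0.6,[0,0,0],[0,0,0]],[0.5,[0,0,0],[0,0,0]],[0.5,[0,0,0],[0,0,0]],[0.5,[0,0,0],[0,0,0]]]' 20| grep -E 'pos|ft|wid'; python3 -m crank '[[0.5,[0,0,0.5],[0,0,0]],[0.5,[0,0,1],[0,0,0]],[0.5,[0,0,1.5],[0,0,0]],[0.5,[0,0,2],[0,0,0]],[0.5,[0,0,2],[0,0,0]],[0.5,[0,0,2],[0,0,0]],[0.5,[0,0,2],[0,0,0]],[0.5,[0,0,2],[0,0,0]],[0.5,[0,0,2],[0,0,0]],[0.5,[0,0,0],[0,0,0]],[0.5,[0,0,0],[0,0,0]]]'| grep -E 'pos|ft|wid'
python3 - <<'E'
from st import *
for n in ["wrist","scene"]:
  st(1); q=viewer.camera(n)
  for t in ["clip","mouth","spindle","wedge","wedge_tip","wedge_grip","tray"]:
    for r in mark_of(t,q)[:4]:
        x=w(q,r["location"]); 
        if r["conf"]>.3 and x[1]<-.12: print(n,t,round(r["conf"],2),x,pix(q,x).round())
  if n=="wrist":
    g=q["frame"]; cv2.imwrite("pics/fin.png",g[:,:,::-1])
    for row in range(20,300,14):
      d=np.where(g[row].mean(1)<90)[0]; s=np.split(d,np.where(np.diff(d)>1)[0]+1); print(row,[(int(a[0]),int(a[-1])) for a in s if len(a)>3])
E
```

```text
position: [0.5399, -0.1982, -0.0199]
ft_force: [0.2, 0.2, 0.0]
grip_width: 0.502
position: [0.5408, -0.1984, 0.1322]
ft_force: [0.9, 0.3, -0.3]
grip_width: 0.502
[ 0.54   -0.1983  0.1308] yaw 0.0909 pitch [-0.      0.0008] clip-x -0.1227 y -0.3906 z 0.1535 F [-0.8036 -1.0787 -0.0496] w 0.504 t 24.85
wrist clip 0.83 [ 0.6307 -0.1916  0.0001] [253.  80.]
wrist spindle 0.73 [ 0.6337 -0.1911 -0.0004] [253.  76.]
wrist wedge 0.88 [ 0.5415 -0.198  -0.0003] [252. 173.]
wrist wedge_tip 0.63 [ 0.6199 -0.1919  0.0014] [253.  92.]
wrist wedge_grip 0.67 [ 0.5399 -0.1946  0.0355] [248. 183.]
20 [(230, 234), (245, 260), (272, 276)]
34 [(230, 276)]
48 [(230, 276)]
62 [(230, 239), (266, 275)]
76 [(230, 238), (267, 275)]
90 [(231, 237), (268, 274)]
104 [(231, 274), (501, 511)]
118 [(231, 274), (497, 511)]
132 [(230, 234), (270, 274), (495, 511)]
146 [(493, 511)]
160 [(491, 511)]
174 [(489, 511)]
188 [(487, 511)]
202 [(485, 511)]
216 [(483, 511)]
230 [(481, 511)]
244 [(181, 187), (197, 207), (297, 307), (317, 323), (479, 511)]
258 [(170, 184), (193, 208), (296, 313), (322, 334), (477, 511)]
272 [(159, 180), (191, 208), (296, 313), (324, 346), (475, 510)]
286 [(91, 125), (143, 205), (299, 361), (379, 413), (473, 508)]
[ 0.5398 -0.1982  0.1299] yaw 0.0908 pitch [-0.     -0.0004] clip-x -0.1229 y -0.3905 z 0.1526 F [-0.2091 -0.0791 -0.6446] w 0.500 t 25.30
scene clip 0.62 [ 0.6324 -0.1938  0.0092] [210. 247.]
scene mouth 0.65 [ 0.5699 -0.1969  0.0022] [198. 234.]
scene wedge 0.63 [ 0.5415 -0.2017  0.0037] [192. 228.]
scene wedge_tip 0.78 [ 0.6239 -0.1888  0.0038] [210. 245.]
scene wedge_grip 0.84 [ 0.5431 -0.198   0.0359] [192. 219.]
scene wedge_grip 0.56 [ 0.5379 -0.1986  0.0016] [193. 228.]
scene tray 0.95 [ 0.6051 -0.1912  0.0011] [206. 242.]
```

The clip lies flat in the tray, arms about 42 mm over the outside at the noses (30 mm wedge + 2×6 mm arms), so still spread, with nothing touching. Handing in.

```bash
python3 -c "
from h import *
print(manip.hand_in())"
```

```text
the job is handed in; nothing more can be done
None
```

The spread clip is lying flat in the tray with the wedge still in it, and the job is handed in at about 25 s on the robot's clock (limit 67 s).

- **Spreading the clip:** I took the brown-gripped steel wedge and pushed the blade under the plate of the clip on the green-footed stand. I read up to about 5.5 N on the way in. I stopped when the tip was held against the spindle at about 13 N.
- **Lifting off:** I drew clip and wedge back 5 mm together, and the tip showed clear of the spindle's head. The lift met no resistance.
- **Placing:** I laid them along the tray's length and let go once the force showed contact at the tray floor. The gripper ended about 15 cm above.

**Last checks:**
- The networks on the wrist and scene cameras agreed: clip at (0.632, -0.193), 0–9 mm high, and wedge at (0.541, -0.200), about 90 mm apart. That means the wedge is still fully home.
- In the wrist image the arms measure about 42 mm over the outside, which fits them still being spread.

**What disagreed:**
- **First grasp:** it closed on nothing, because the fingers really end about 40 mm short of the reported tool point. I saw this in the pictures, regrasped lower, and used the wedge resting on the bench as the height reference.
- **Unviewed frames:** the 12-picture limit was reached before the final check, so the carry and placing rest on network and pixel readings rather than on a viewed picture.
- **Stray readings:** the wrist network also reported a "spindle" on the clip in the tray, which I took to be false.
- **Bystanders:** I did not measure the offcut, mallet or level again at the end; nothing suggested contact with them.

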